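# Pack the camcorder kit into its carry case

### The arm

A 7-joint arm with a two-finger parallel gripper is mounted at the origin on the work surface. World frame = base frame: x ahead of the robot, y to its left, z up, the work surface at z = 0. Lengths are in m, angles in rad, forces in N, time in s.
With the tool pointing down it reaches from about 0.35 to 0.9 m from the base axis. Payload 8.1 kg.
Tool frame: the origin (TCP) lies midway between the tips of the shut fingers; the grasp point (between the pads) lies 19 mm behind it; z points along the fingers, y is the line along which they close (so a half turn about z gives the same grasp; the last joint's range is limited). The gripper opens to 92 mm and grips with 3 to 60 N. Pads are 19 mm wide; open, the fingers measure 130 mm over their backs; the gripper's body (75 mm by 190 mm) begins 47 mm behind the grasp point.
Start: joints at [-1.312, 0.434, 0.025, 1.573, -0.012, 1.134, -0.075], TCP at [0.221, 0.585, 0.227] pointing down, gripper open.
Joint ranges: [-2.62, 2.62], [-0.44, 2.09], [-1.27, 1.32], [0.08, 2.57], [-1.32, 4.46], [0.12, 2], [-2.74, 2.74]. Speed limits (rad/s): [2.22, 2.22, 3.01, 3.01, 3.14, 3.14, 3.14].

### API

Orientations are given as a rotation vector (axis times angle).
In Python, from cell import arm gives the robot as it stands.
- The arm moves only by the tool carry_out, never from a script. Its arguments are lists of equal length, an entry for each row: "claw": the finger opening in cm, from 0 to 9.18; "delta_pos": the shift along the tool's x, y, z in cm, a list of three; "angular": the turn, a rotation vector about the tool's x, y, z in rad, a list of three. In form: {"claw": [claw, ...], "delta_pos": [[dx, dy, dz], ...], "angular": [[ax, ay, az], ...]}. A call has 1 to 20 rows; each row shifts and turns the commanded pose from where the row before left it, along the tool's axes as they then stand; what a row does not reach is not made up. A row lasts 1/10 s, in which the tool goes at most 50 mm and 8.59 degrees, less where a joint would pass 70% of its speed; a pose out of reach is approached as far as the arm can. A call with a gripper value outside its range is refused whole. The fingers move at their own pace and stop on an object; "force" is the grip in N (left out, the last holds). Time passes only in rows, so rows that do not move let the fingers close. It gives the time, the measured TCP pose, the force, the opening and the grip force at its end, in the units of the state.
- arm.observe(): the state, without advancing time (a new reading comes with each control period).
- arm.get_image(name): name is "scene" or "top"; returns a dict with "frame" (420x560x3 uint8, red, green, blue), "mtx" (3x3 intrinsics, pixels), "T" (4x4, takes a point from camera to world coordinates). Camera axes: x right, y down, z forward; pixel columns grow to the right and rows downward; lengths in m; the calibration is good to about 2 mm. A picture is of the moment at which its call begins. There is no depth.
- arm.sign_off(): hands the job in; it is judged then, once.
Trained networks look in a picture, given as the dict that the camera call returned (one of the last four; its "shot" number tells which), for a name from the list of things; names that differ only in an ending like _2 or _b are one class to them, and where a whole thing is asked for, a point or a joint stands for the part that bears it (a point fixed in the world has none). Each returns a list of dicts, best first, with "conf" (0 to 1); they miss things now and then, are a little off and sometimes report something else, mostly with a low value. They report only what shows in the picture. A call takes as long as a camera call. They do not tell look-alikes from the thing itself.
- arm.look_for(label, picture): "centre" ([column, row] as shares, 0 to 1, of the picture: columns of its width, rows of its height, amid what is visible of it).
- arm.trace(label, picture): "region" (420x560 bool, what is visible of it) and "centre" ([column, row] as shares, 0 to 1, of the picture: columns of its width, rows of its height, amid what is visible of it).
- arm.place_of(label, picture): "centre" ([column, row] as shares, 0 to 1, of the picture: columns of its width, rows of its height: a listed point, or the origin of a listed thing).
The state is a dict: "clock": time; "joints": joint angles; "dq": joint speeds; "joint_efforts": joint torques, N m; "position": TCP position; "ee_rot": TCP orientation; "force": force on the tool from outside, world axes, zero at the start; "ft_torque": the same for the moment, N m; "width": opening from 0.0 (shut) to 1.0 (fully open); "gripper_force": force on a finger pad.
Only numpy, scipy, OpenCV 4.12 (cv2) and the standard library are available. Lean on these libraries where they do the work, as an engineer would, in place of code of your own. Each camera call takes 0.05 s, during which the arm holds its last target. There are 200 camera calls.

### The job

Pack the video kit into the open carry case: set the camcorder, its spare battery, the wide-angle lens and the short microphone each into the foam pocket cut to its shape, right down on the pocket's floor and the same way up as it stands now; set each one down, do not let it drop in. The phone's plug-in charger and the pot of paper clips only look alike and do not belong to the kit: leave them where they are.

Things in the scene. Friction and masses are not known exactly. Their poses are not given: they have to be found in the camera images.
- camcorder: compact blue-grey camcorder standing upright: 105 mm long (x), 50 wide (y, flat sides), 60 high: box body from x = -52.5 to +31.5 mm, then a black lens barrel 42 mm in diameter to x = +52.5; about 0.28 kg. Origin: centre of the underside of the 105 x 50 outline. x points where the lens looks, z up.
- battery: spare camcorder battery, dark grey block 56 (x) x 32 (y) x 40 mm high with a row of four small brass contacts on top and no pins, about 0.11 kg. Origin: centre of its underside, z up.
- wide_lens: round wide-angle converter lens standing with its blue-black domed glass up: black ribbed ring 58 mm in diameter from 10 to 42 mm height above a 48 mm diameter foot; glass dome to 45 mm; about 0.16 kg. Origin: centre of its underside, z up.
- mic: short camera microphone lying level: black barrel 22 mm in diameter and 110 mm long along its x, barrel axis 23 mm and top 34 mm above its underside, on a shoe foot 36 (x) x 24 (y) x 12 mm high under its middle; about 0.09 kg. Origin: centre of the foot's underside, z up.
- foam_camcorder: Fixed grey foam block 140 (x) x 82 (y) x 40 mm high, one of four laid 2 x 2 in any order in the open case. Origin: centre of its underside, 6 mm above the table; z up. Centred in it the big rectangular pocket for the camcorder either way round, 121 (x) x 66 (y), 30 mm deep (floor at z = 10 mm). Fixed case: rim 50 mm above the table, 6 mm walls, lid folded flat on its far side (26 mm high).
- foam_battery: Fixed grey foam block 140 (x) x 82 (y) x 40 mm high, one of four laid 2 x 2 in any order in the open case. Origin: centre of its underside, 6 mm above the table; z up. Centred in it the small rectangular pocket for the battery (long side along x, either way round), 72 (x) x 48 (y), 20 mm deep (floor at z = 20 mm).
- foam_lens: Fixed grey foam block 140 (x) x 82 (y) x 40 mm high, one of four laid 2 x 2 in any order in the open case. Origin: centre of its underside, 6 mm above the table; z up. Centred in it the round pocket for the wide-angle lens (glass up, any turn), 74 mm in diameter, 20 mm deep (floor at z = 20 mm).
- foam_mic: Fixed grey foam block 140 (x) x 82 (y) x 40 mm high, one of four laid 2 x 2 in any order in the open case. Origin: centre of its underside, 6 mm above the table; z up. Centred in it the long narrow pocket for the microphone (either way round), 126 (x) x 40 (y), 14 mm deep (floor at z = 26 mm).
- plug_charger: LOOK-ALIKE of the battery, not part of the kit: a phone's plug-in charger, dark grey block 50 (x) x 32 (y) x 38 mm high with two brass plug pins sticking 18 mm out of its +x end, no contacts on top. Origin: centre of the block's underside, z up.
- clip_pot: LOOK-ALIKE of the lens, not part of the kit: a round black paper-clip pot 56 mm in diameter, 40 mm high (to 44 mm with the clips), with steel clips lying on its flat magnetic top. Origin: centre of its underside, z up.
Not all that is in view belongs to the job. Leave any yellow look-alike of the mic alone.

How it is judged:
By the outcome, as a careful person would: the job done as asked, in the order asked, and still so for the second after the job is handed in, with the robot touching nothing.
It also fails if it takes over 112 s, if anything falls off the work surface, if the arm or the gripper's body presses on something with over 40 N, if the wrist force passes 120 N, or if a joint passes its speed limit or range.

## Working session

There is one attempt and no reset: what is moved stays moved. The work goes in short steps, Python scripts to look and compute and a tool call to move; the robot and the scene stay as the last step left them, time stands still between calls to the robot, and variables do not carry over. Pictures are saved under pics/ and viewed, at most 14 in all, crops included, and the job is handed in when it is done.

Besides the shell and the picture viewer there is one more tool, called after ">>>" by a JSON object that holds its "api" and its "payload". carry_out: Moves the arm, as the interface text tells. Its arguments: {"type":"object","properties":{"claw":{"type":"array","items":{"type":"number"}},"delta_pos":{"type":"array","items":{"type":"array","items":{"type":"number"}}},"angular":{"type":"array","items":{"type":"array","items":{"type":"number"}}},"force":{"type":"number"}},"required":["claw","delta_pos","angular"]}

```bash
mkdir -p pics; ls
python3 - <<'E'
from cell import arm
import cv2,numpy as np
s=arm.observe(); print({k:np.round(v,3) for k,v in s.items()})
for n in("scene","top"):
    p=arm.get_image(n); cv2.imwrite(f"pics/{n}0.png",p["frame"][:,:,::-1])
    print(n,p["mtx"].tolist(),np.round(p["T"],3).tolist())
    for l in "camcorder battery wide_lens mic foam_camcorder foam_battery foam_lens foam_mic plug_charger clip_pot".split():
        for f in(arm.look_for,arm.place_of):
            print(l,f.__name__,[(np.round(np.array(d["centre"])*[560,420],1).tolist(),round(d["conf"],2)) for d in f(l,p)][:4])
E
```

```text
pics
{'clock': np.float64(0.0), 'joints': array([-1.312,  0.435,  0.025,  1.574, -0.012,  1.134, -0.075]), 'dq': array([ 0.001, -0.   , -0.   , -0.001, -0.   ,  0.001, -0.   ]), 'joint_efforts': array([-1.0000e-03, -6.6786e+01,  9.8400e-01, -3.1445e+01, -6.1000e-02,
        4.3000e-02,  0.0000e+00]), 'position': array([0.221, 0.584, 0.226]), 'ee_rot': array([-5.65e-01, -3.09e+00,  2.00e-03]), 'force': array([-1.329,  0.499,  0.241]), 'ft_torque': array([ 0.038,  0.038, -0.019]), 'gripper_force': np.float64(0.0), 'width': np.float64(1.004)}
scene [[455.0350226409874, 0.0, 279.13289514424645], [0.0, 455.0350226409874, 205.71831502281324], [0.0, 0.0, 1.0]] [[0.551, 0.584, -0.597, 1.168], [0.834, -0.402, 0.377, -0.484], [-0.02, -0.705, -0.709, 0.832], [0.0, 0.0, 0.0, 1.0]]
camcorder call [([280.2, 186.0], 0.81)]
camcorder call [([278.6, 197.3], 0.89)]
battery call [([315.6, 230.8], 0.9)]
battery call [([315.6, 237.5], 0.58)]
wide_lens call [([189.2, 274.5], 0.68)]
wide_lens call [([189.7, 282.7], 0.71)]
mic call [([113.9, 289.2], 0.93), ([164.8, 240.1], 0.75), ([191.8, 273.7], 0.57)]
mic
[... 1099 characters left out ...]
ide_lens call [([373.5, 191.9], 0.93)]
mic call [([426.6, 213.7], 0.84), ([376.0, 237.4], 0.59)]
mic call [([374.8, 237.8], 0.74), ([425.8, 217.4], 0.6)]
foam_camcorder call [([126.6, 185.4], 0.92)]
foam_camcorder call [([134.1, 187.1], 0.75)]
foam_battery call [([177.9, 178.2], 0.8), ([372.7, 192.7], 0.54)]
foam_battery call [([178.9, 180.9], 0.81), ([133.2, 188.7], 0.6)]
foam_lens call []
foam_lens call [([184.6, 205.9], 0.75), ([267.9, 234.5], 0.63)]
foam_mic call [([131.7, 216.6], 0.92)]
foam_mic call [([134.5, 218.0], 0.9)]
plug_charger call [([322.9, 184.9], 0.54)]
plug_charger call []
clip_pot call [([128.2, 186.0], 0.71), ([324.2, 240.8], 0.66)]
clip_pot call [([323.2, 238.4], 0.67)]
```

Run:
```python
import cv2
a=cv2.imread("pics/top0.png")[140:290,80:480]; cv2.imwrite("pics/top_c.png",cv2.resize(a,(800,300),interpolation=2))
a=cv2.imread("pics/scene0.png")[120:340,80:480]; cv2.imwrite("pics/scene_c.png",cv2.resize(a,(800,440),interpolation=2))
```

```text
(no output)
```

View pics/top_c.png

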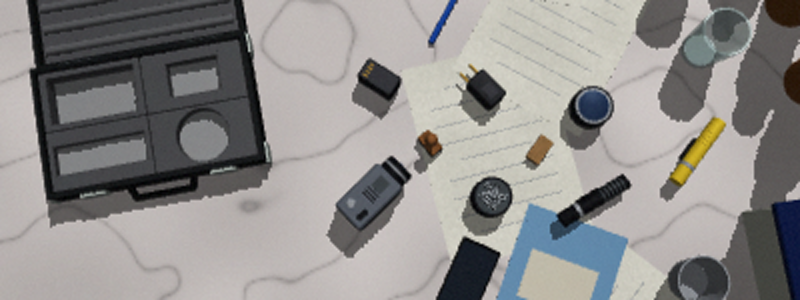

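View pics/scene_c.png

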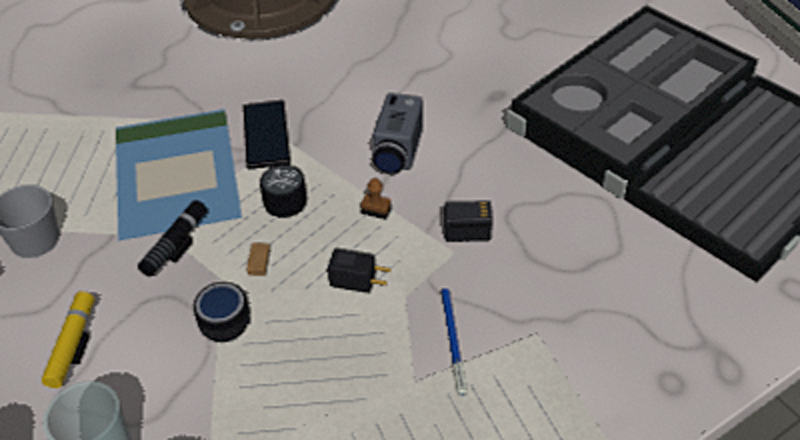

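The pictures agree. Crop pixels ÷2 + (80,140) give these top-view positions:
- **Battery or charger:** the battery is at (270,180), with contacts on top and no pins. The charger is at (322,184), with two pins.
- **Lens or clip pot:** the lens is at (376,193), with a blue dome. The clip pot is at (325,238), with steel clips.
- **Mic:** the black one is at (377,240). The yellow look-alike is at (429,215).
- **Camcorder:** at (266,236).
- **Pockets:** camcorder at top left, battery at top right, mic at bottom left, lens at bottom right.

Next I'll fit the models to the traced masks in both views.

```bash
cat > h.py <<'E'
import numpy as np,cv2
from scipy.optimize import minimize
def box(x0,x1,y0,y1,z0,z1): return np.array([[x,y,z] for x in(x0,x1) for y in(y0,y1) for z in(z0,z1)])/1e3
t=np.linspace(0,2*np.pi,40,endpoint=False)
def cylz(d,z0,z1): return np.array([[d/2*np.cos(a),d/2*np.sin(a),z] for a in t for z in(z0,z1)])/1e3
def cylx(d,x0,x1,zc): return np.array([[x,d/2*np.cos(a),zc+d/2*np.sin(a)] for a in t for x in(x0,x1)])/1e3
M=dict(camcorder=[box(-52.5,31.5,-25,25,0,60),cylx(42,31.5,52.5,30)],battery=[box(-28,28,-16,16,0,40)],
 wide_lens=[cylz(58,10,42),cylz(48,0,10),cylz(40,42,45)],mic=[cylx(22,-55,55,23),box(-18,18,-12,12,0,12)],
 plug_charger=[box(-25,25,-16,16,0,38)],clip_pot=[cylz(56,0,40)])
def proj(P,cam):
    T=cam["T"];c=(P-T[:3,3])@T[:3,:3];u=c@np.array(cam["mtx"]).T;return u[:,:2]/u[:,2:]
def ray(px,cam,z):
    T=cam["T"];d=T[:3,:3]@np.linalg.solve(cam["mtx"],[px[0],px[1],1]);return T[:3,3]+d*(z-T[2,3])/d[2]
def pose(P,q):
    c,s=np.cos(q[3]),np.sin(q[3]);return P@np.array([[c,s,0],[-s,c,0],[0,0,1]])+q[:3]
S=4
def sil(n,q,cam,shape=(420,560)):
    m=np.zeros((shape[0]*S,shape[1]*S),np.uint8)
    for P in M[n]:
        h=cv2.convexHull(((proj(pose(P,q),cam)+.5)*S-.5).astype(np.float32))
        cv2.fillConvexPoly(m,np.round(h*16).astype(np.int32),255,shift=4)
    return cv2.resize(m,(shape[1],shape[0]),interpolation=cv2.INTER_AREA)/255.
def iou(n,q,cam,reg):
    s=sil(n,q,cam);return np.minimum(s,reg).sum()/np.maximum(s,reg).sum()
def fit(n,q0,views,yaws):
    best=None
    for y in yaws:
        f=lambda p:-sum(iou(n,p,c,r) for c,r in views)
        x0=np.array([*q0,y]);sx=np.vstack([x0]+[x0+d for d in np.diag([.008,.008,.006,.25])])
        r=minimize(f,x0,method="Nelder-Mead",options=dict(initial_simplex=sx,maxfev=160,xatol=2e-4,fatol=1e-4))
        if best is None or r.fun<best.fun: best=r
    return best.x,[round(iou(n,best.x,c,r),3) for c,r in views]
E
cat > m.py <<'E'
from cell import arm
from h import *
import sys
cams={n:arm.get_image(n) for n in("top","scene")}
seed=dict(camcorder=(266,236),battery=(270,180),wide_lens=(376,193),mic=(377,240))
s2=dict(camcorder=(279,187),battery=(314,230),wide_lens=(190,275),mic=(167,240))
yw=dict(camcorder=[-.9],battery=[.5,1.3,2.2,2.8],wide_lens=[0],mic=[-.9])
print(arm.observe()["clock"])
for n in seed:
    v=[]
    for k,sd in(("top",seed[n]),("scene",s2[n])):
        c=[d for d in arm.trace(n,cams[k]) if np.hypot(*(np.array(d["centre"])*[560,420]-sd))<14]
        if c: v.append((cams[k],c[0]["region"].astype(float)))
        else: print(n,"missing in",k)
    a=ray(seed[n],cams["top"],.02)
    if v: 
        q,i=fit(n,[a[0],a[1],0.],v,yw[n]); print(n,np.round(q,4),i)
E
python3 m.py
python3 - <<'E'
from cell import arm
from h import *
from scipy.optimize import least_squares
L=dict(foam_camcorder=(133,188),foam_battery=(178,180),foam_lens=(184,207),foam_mic=(133,218))
off=dict(foam_camcorder=(-70,41),foam_battery=(70,41),foam_lens=(70,-41),foam_mic=(-70,-41))
# case axes: u toward right (battery side), v toward lid
obs=[]
for r in range(2):
  for k in("top","scene"):
    p=arm.get_image(k)
    for n in L:
        for d in arm.place_of(n,p)[:1]: obs.append((n,p,np.array(d["centre"])*[560,420]))
def pt(n,q):
    c,s=np.cos(q[3]),np.sin(q[3]);o=np.array(off[n])/1e3;return np.array([q[0]+c*o[0]-s*o[1],q[1]+s*o[0]+c*o[1],q[2]])
res=lambda q:np.concatenate([proj(pt(n,q)[None],p)[0]-o for n,p,o in obs])
r=least_squares(res,[.53,.32,.006,-1.6],loss="soft_l1",x_scale=[.1,.1,.1,1])
print(np.round(r.x,4));
for (n,p,o),e in zip(obs,r.fun.reshape(-1,2) if 0 else res(r.x).reshape(-1,2)): print(n,np.round(o,1),np.round(e,1))
for n in L: print(n,np.round(pt(n,r.x),4))
E
```

```text
2.2
camcorder [ 0.4364 -0.0223  0.0009 -0.8133] [np.float64(0.927), np.float64(0.93)]
battery [ 5.992e-01 -2.980e-02 -3.000e-04  9.684e-01] [np.float64(0.792), np.float64(0.897)]
wide_lens [ 0.5563 -0.3312 -0.003   0.2179] [np.float64(0.885), np.float64(0.952)]
mic [ 4.2440e-01 -3.3090e-01 -8.0000e-04 -1.0334e+00] [np.float64(0.921), np.float64(0.888)]
[ 0.5453  0.2886  0.0015 -1.3649]
foam_camcorder [373.3 195.7] [-241.1   -5.9]
foam_battery [177.3 181.3] [ 2.9 -1.2]
foam_lens [181.3 207.5] [3.9 0.1]
foam_mic [137.6 219.2] [-0.8 -1.8]
foam_camcorder [424.  168.5] [-2.1 -0.5]
foam_battery [390.7 192.5] [1.9 0.6]
foam_lens [313.2 238.5] [ 54.2 -59.7]
foam_mic [396.3 154.6] [0.8 0.6]
foam_camcorder [178.7 180.6] [-46.5   9.2]
foam_battery [176.9 179.6] [3.3 0.6]
foam_lens [372.1 195.3] [-186.9   12.2]
foam_mic [133.9 217.2] [2.9 0.2]
foam_camcorder [425.6 169.5] [-3.7 -1.5]
foam_battery [392.8 192.9] [-0.2  0.2]
foam_lens [368.4 176.1] [-1.   2.7]
foam_mic [396.6 155. ] [0.5 0.2]
foam_camcorder [0.5711 0.3655 0.0015]
foam_battery [0.5997 0.2284 0.0015]
foam_lens [0.5194 0.2117 0.0015]
foam_mic [0.4908 0.3487 0.0015]
```

```bash
cat > c.py <<'E'
from h import *
import pickle
from cell import arm
cams={k:arm.get_image(k) for k in("top","scene")}
pickle.dump(cams,open("cams.pkl","wb"))
off=dict(cam=(-70,41),bat=(70,41),lens=(70,-41),mic=(-70,-41))
pk=dict(cam=(box(-60.5,60.5,-33,33,10,40)),bat=box(-36,36,-24,24,20,40),lens=cylz(74,20,40),mic=box(-63,63,-20,20,26,40))
def poly(P,cam,shape=(420,560)):
    m=np.zeros((420*S,560*S),np.uint8);h=cv2.convexHull(((proj(P,cam)+.5)*S-.5).astype(np.float32))
    cv2.fillConvexPoly(m,np.round(h*16).astype(np.int32),255,shift=4);return m
def ren(q,cam):
    m=np.zeros((420*S,560*S),np.uint8)
    for n in off:
        P=pk[n]+np.array([*off[n],0])/1e3;z=pk[n][:,2]
        m|=poly(pose(P[z>z.mean()],q),cam)&poly(pose(P[z<z.mean()],q),cam)
    return cv2.resize(m,(560,420),interpolation=cv2.INTER_AREA)/255.
def loss(q,ret=0):
    tot=0;cs=[]
    for k,c in cams.items():
        r=ren(q,c);roi=cv2.dilate((r>0).astype(np.uint8),np.ones((9,9)))>0
        g=c["frame"].astype(float).mean(2)
        w=np.corrcoef(r[roi],g[roi])[0,1];cs.append(round(w,3));tot-=w
    return cs if ret else tot
if __name__=="__main__":
    for zf in(0,1):
        f=(lambda p:loss([p[0],p[1],.006,p[2]])) if not zf else (lambda p:loss([p[0],p[1],p[3],p[2]]))
        x0=np.array([.5453,.2886,-1.365,.006])[:3+zf];sx=np.vstack([x0]+[x0+d for d in np.diag([.006,.006,.04,.006][:3+zf])])
        r=minimize(f,x0,method="Nelder-Mead",options=dict(initial_simplex=sx,maxfev=150));q=[r.x[0],r.x[1],r.x[3] if zf else .006,r.x[2]]
        print(np.round(q,4),loss(q,1))
    for n in off: print(n,np.round(pose(np.array([[*off[n],0]])/1e3,np.array(q)),4))
    Q=dict(camcorder=[.4364,-.0223,0,-.8133],battery=[.5992,-.0298,0,.968],wide_lens=[.5563,-.3312,0,0],mic=[.4244,-.3309,0,-1.033])
    o=[]
    for k,(r0,r1) in dict(top=(140,290),scene=(120,340)).items():
        im=cams[k]["frame"][:,:,::-1][r0:r1,80:480];im=cv2.resize(im,None,fx=2,fy=2,interpolation=2)
        ms=[sil(n,Q[n],cams[k]) for n in Q]+[ren(q,cams[k])]
        for m in ms:
            m=cv2.resize(m[r0:r1,80:480],None,fx=2,fy=2)
            cs,_=cv2.findContours((m>.5).astype(np.uint8),0,2);cv2.drawContours(im,cs,-1,(0,0,255),1)
        o.append(im)
    im=np.vstack(o);cv2.imwrite("pics/ov.png",cv2.resize(im,(640,592),interpolation=cv2.INTER_AREA))
    cv2.imwrite("pics/bat.png",cv2.resize(np.vstack([o[0][40:140,300:520],o[1][180:300,300:520]]),None,fx=2.5,fy=2.5,interpolation=2))
E
python3 c.py
```

```text
[ 0.5426  0.2901  0.006  -1.3848] [np.float64(0.741), np.float64(0.892)]
[ 0.5404  0.2932  0.0016 -1.3823] [np.float64(0.771), np.float64(0.91)]
cam [[0.5675 0.3697 0.0016]]
bat [[0.5937 0.2322 0.0016]]
lens [[0.5132 0.2168 0.0016]]
mic [[0.487  0.3543 0.0016]]
```

View pics/ov.png

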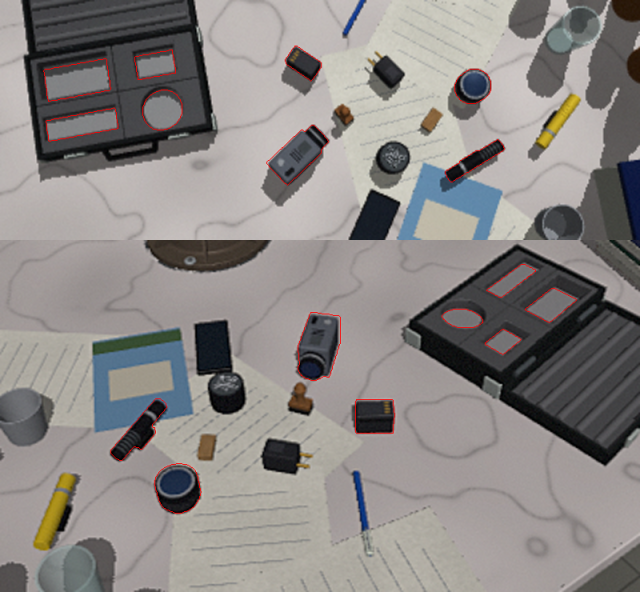

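View pics/bat.png

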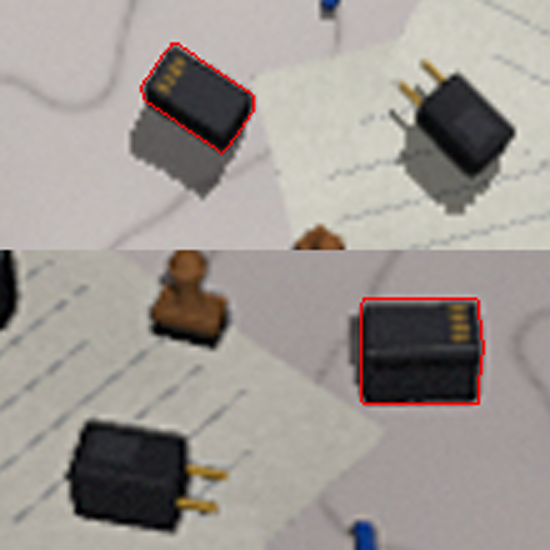

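The battery is confirmed: it has four contacts, no pins, and its outline fits in both views. All fits put the undersides at about z=0, as they should be. Now a small planning helper, then the camcorder.

```bash
cat > plan.py <<'E'
import sys,numpy as np
from cell import arm
from scipy.spatial.transform import Rotation as R
# usage: plan.py x y z psi_deg(world angle of tool y, mod 180)
def plan(x,y,z,psi):
    s=arm.observe();r=R.from_rotvec(s["ee_rot"]);yy=r.as_matrix()[:,1];cur=np.degrees(np.arctan2(yy[1],yy[0]))
    psi=cur+(psi-cur+90)%180-90
    c,sn=np.cos(np.radians(psi)),np.sin(np.radians(psi))
    T=np.column_stack([[-sn,c,0],[c,sn,0],[0,0,-1]])
    T[:,0]=np.cross(T[:,1],T[:,2])
    d=T.T@(np.array([x,y,z])-s["position"])
    print("t %.2f pos %s psi %.1f j7 %.2f"%(s["clock"],np.round(s["position"],4),cur,s["joints"][6]),"F",np.round(s["force"],1),"w",round(float(s["width"])*9.18,2),"gf",round(float(s["gripper_force"]),1))
    print(" turn",np.round((r.inv()*R.from_matrix(T)).as_rotvec(),3),"then shift cm",np.round(d*100,2))
if __name__=="__main__": 
    a=[float(v) for v in sys.argv[1:]]
    for i in range(0,len(a),4): plan(*a[i:i+4])
E
python3 plan.py .4364 -.0223 .15 43.4
```

```text
t 3.70 pos [0.2213 0.5845 0.2267] psi 69.3 j7 -0.08 F [ 0.6 -0.   0.2] w 9.17 gf 0.0
 turn [ 0.    -0.     0.451] then shift cm [-58.87 -26.06   7.67]
```

>>> {"api": "carry_out", "payload": {"claw": [7.5,7.5,7.5,7.5,7.5,7.5,7.5,7.5,7.5,7.5,7.5,7.5,7.5,7.5,7.5,7.5,7.5,7.5,7.5,7.5], "delta_pos": [[0,0,0],[0,0,0],[0,0,0],[0,0,0],[-2,-1,0],[-4,-1.8,0.5],[-4,-1.8,0.5],[-4,-1.8,0.5],[-4,-1.8,0.5],[-4,-1.8,0.5],[-4,-1.8,0.6],[-4,-1.8,0.6],[-4,-1.8,0.6],[-4,-1.8,0.6],[-4,-1.8,0.6],[-4,-1.8,0.6],[-4,-1.8,0.6],[-4,-1.8,0.6],[-3.4,-1.3,0.6],[-1.5,-0.4,0.3]], "angular": [[0,0,0.09],[0,0,0.09],[0,0,0.09],[0,0,0.09],[0,0,0.09],[0,0,0],[0,0,0],[0,0,0],[0,0,0],[0,0,0],[0,0,0],[0,0,0],[0,0,0],[0,0,0],[0,0,0],[0,0,0],[0,0,0],[0,0,0],[0,0,0],[0,0,0]], "force": 25}}

```text
clock: 5.7
position: [0.4399, -0.0253, 0.1447]
ee_rot: [1.246, 2.883, -0.001]
force: [0.4, 0.2, 0.1]
width: 0.816
gripper_force: 0.0
```

```bash
python3 plan.py .4364 -.0223 .04 43.4
```

```text
t 5.70 pos [ 0.4399 -0.0253  0.1447] psi 43.2 j7 0.86 F [0.4 0.2 0.1] w 7.49 gf 0.0
 turn [ 0.     0.001 -0.003] then shift cm [ 0.46 -0.05 10.47]
```

>>> {"api": "carry_out", "payload": {"claw": [7.5,7.5,7.5], "delta_pos": [[0,0,2],[0,0,1],[0,0,0]], "angular": [[0,0,0],[0,0,0],[0,0,0]]}}

```text
clock: 6.0
position: [0.438, -0.0215, 0.1137]
ee_rot: [-1.239, -2.884, 0.002]
force: [0.0, 0.2, 0.6]
width: 0.815
gripper_force: 0.0
```

```bash
python3 plan.py .4364 -.0223 .04 43.4
```

```text
t 6.00 pos [ 0.438  -0.0215  0.1137] psi 43.5 j7 0.90 F [0.  0.2 0.6] w 7.48 gf 0.0
 turn [-0.002 -0.002  0.002] then shift cm [ 0.05 -0.17  7.37]
```

>>> {"api": "carry_out", "payload": {"claw": [7.5,7.5,7.5,7.5,7.5,4.5,4.5,4.5,4.5,4.5,4.5], "delta_pos": [[0,-0.2,2],[0,0,2.5],[0,0,2],[0,0,0.9],[0,0,0],[0,0,0],[0,0,0],[0,0,0],[0,0,0],[0,0,0],[0,0,0]], "angular": [[0,0,0],[0,0,0],[0,0,0],[0,0,0],[0,0,0],[0,0,0],[0,0,0],[0,0,0],[0,0,0],[0,0,0],[0,0,0]]}}

```text
clock: 7.1
position: [0.4378, -0.0231, 0.0413]
ee_rot: [1.24, 2.886, 0.001]
force: [-2.5, -0.5, 8.0]
width: 0.54
gripper_force: 25.0
```

```bash
python3 plan.py .4364 -.0223 .14 43.4 .5688 .3681 .15 10.7
```

```text
t 7.10 pos [ 0.4378 -0.0231  0.0413] psi 43.5 j7 1.01 F [-2.5 -0.5  8. ] w 4.96 gf 25.0
 turn [0.001 0.    0.001] then shift cm [ 0.16 -0.05 -9.87]
t 7.10 pos [ 0.4378 -0.0231  0.0413] psi 43.5 j7 1.01 F [-2.5 -0.5  8. ] w 4.96 gf 25.0
 turn [0.001 0.    0.572] then shift cm [ 36.01  20.13 -10.87]
```

>>> {"api": "carry_out", "payload": {"claw": [4.5,4.5,4.5,4.5,4.5,4.5,4.5,4.5,4.5,4.5,4.5,4.5,4.5,4.5,4.5,4.5,4.5,4.5,4.5,4.5], "delta_pos": [[0,0,-1],[0,0,-2],[0,0,-2.5],[0,0,-2.5],[0,0,-2],[0,0,-0.9],[0,0,0],[1.5,0.8,0],[3,1.7,0],[3.5,2,0],[3.5,2,0],[3.5,2,0],[3.5,2,0],[3.5,2,0],[3.5,2,0],[3.5,2,0],[3,1.7,0],[2,1,0],[1.5,0.9,0],[0,0,0]], "angular": [[0,0,0],[0,0,0.06],[0,0,0.1],[0,0,0.1],[0,0,0.1],[0,0,0.1],[0,0,0.11],[0,0,0],[0,0,0],[0,0,0],[0,0,0],[0,0,0],[0,0,0],[0,0,0],[0,0,0],[0,0,0],[0,0,0],[0,0,0],[0,0,0],[0,0,0]]}}

```text
clock: 9.1
position: [0.5677, 0.3663, 0.1496]
ee_rot: [-1.998, -2.424, -0.0]
force: [0.1, -0.6, -2.7]
width: 0.542
gripper_force: 25.0
```

```bash
python3 plan.py .5688 .3681 .0573 10.7
```

```text
t 9.10 pos [0.5677 0.3663 0.1496] psi 11.0 j7 -0.17 F [ 0.1 -0.6 -2.7] w 4.97 gf 25.0
 turn [-0.    -0.001  0.006] then shift cm [0.15 0.14 9.23]
```

>>> {"api": "carry_out", "payload": {"claw": [4.5,4.5,4.5,4.5,4.5,4.5,4.5,4.5], "delta_pos": [[0.15,0.15,1.5],[0,0,2],[0,0,1.5],[0,0,1],[0,0,1],[0,0,1],[0,0,0.6],[0,0,0]], "angular": [[0,0,0],[0,0,0],[0,0,0],[0,0,0],[0,0,0],[0,0,0],[0,0,0],[0,0,0]]}}

```text
clock: 9.9
position: [0.5692, 0.3648, 0.0629]
ee_rot: [-2.002, -2.421, 0.002]
force: [0.1, 0.2, -1.9]
width: 0.543
gripper_force: 25.0
```

```bash
python3 plan.py .5688 .3681 .0573 10.7
```

```text
t 9.90 pos [0.5692 0.3648 0.0629] psi 10.8 j7 -0.13 F [ 0.1  0.2 -1.9] w 4.98 gf 25.0
 turn [-0.001  0.     0.002] then shift cm [0.33 0.03 0.56]
```

>>> {"api": "carry_out", "payload": {"claw": [4.5,4.5,4.5,4.5,4.5], "delta_pos": [[0.2,0,0.1],[0,0,0.1],[0,0,0.1],[0,0,0.1],[0,0,0]], "angular": [[0,0,0],[0,0,0],[0,0,0],[0,0,0],[0,0,0]]}}

```text
clock: 10.4
position: [0.5692, 0.367, 0.0597]
ee_rot: [-2.002, -2.421, 0.0]
force: [-0.6, 0.5, -1.8]
width: 0.544
gripper_force: 25.0
```

>>> {"api": "carry_out", "payload": {"claw": [4.5,4.5,4.5], "delta_pos": [[0,0,0.05],[0,0,0.05],[0,0,0]], "angular": [[0,0,0],[0,0,0],[0,0,0]]}}

```text
clock: 10.7
position: [0.5692, 0.367, 0.0587]
ee_rot: [-2.002, -2.421, -0.0]
force: [-0.0, 0.2, -2.1]
width: 0.541
gripper_force: 25.0
```

>>> {"api": "carry_out", "payload": {"claw": [4.5,4.5,4.5], "delta_pos": [[0,0,0.05],[0,0,0.05],[0,0,0]], "angular": [[0,0,0],[0,0,0],[0,0,0]]}}

```text
clock: 11.0
position: [0.5692, 0.367, 0.0576]
ee_rot: [-2.002, -2.421, 0.0]
force: [1.0, -1.2, -2.1]
width: 0.543
gripper_force: 25.0
```

>>> {"api": "carry_out", "payload": {"claw": [4.5,4.5,4.5], "delta_pos": [[0,0,0.05],[0,0,0.05],[0,0,0]], "angular": [[0,0,0],[0,0,0],[0,0,0]]}}

```text
clock: 11.3
position: [0.5692, 0.3671, 0.0574]
ee_rot: [-2.002, -2.421, -0.001]
force: [-3.2, -1.6, 5.5]
width: 0.538
gripper_force: 25.0
```

Contact came at 57.4 mm, against 57.3 expected. Releasing, then on to the battery.

>>> {"api": "carry_out", "payload": {"claw": [5.4,5.8,6.0,6.0,6.0,6.0,6.0,6.0], "delta_pos": [[0,0,0],[0,0,0],[0,0,0],[0,0,-0.5],[0,0,-1.5],[0,0,-2.5],[0,0,-2.5],[0,0,-1]], "angular": [[0,0,0],[0,0,0],[0,0,0],[0,0,0],[0,0,0],[0,0,0],[0,0,0],[0,0,0]]}}

```text
clock: 12.1
position: [0.5708, 0.3675, 0.1405]
ee_rot: [2.001, 2.42, 0.007]
force: [-0.4, 0.0, -0.5]
width: 0.66
gripper_force: 0.0
```

```bash
python3 plan.py .5992 -.0298 .12 -34.5
python3 - <<'E'
from cell import arm
import cv2
p=arm.get_image("top");cv2.imwrite("pics/t1.png",cv2.resize(p["frame"][140:250,85:225,::-1],None,fx=4,fy=4,interpolation=2))
E
```

```text
t 12.10 pos [0.5708 0.3675 0.1405] psi 10.8 j7 -0.17 F [-0.4  0.  -0.5] w 6.05 gf 0.0
 turn [ 0.003 -0.003  0.791] then shift cm [-31.14  24.85   2.05]
```

View pics/t1.png

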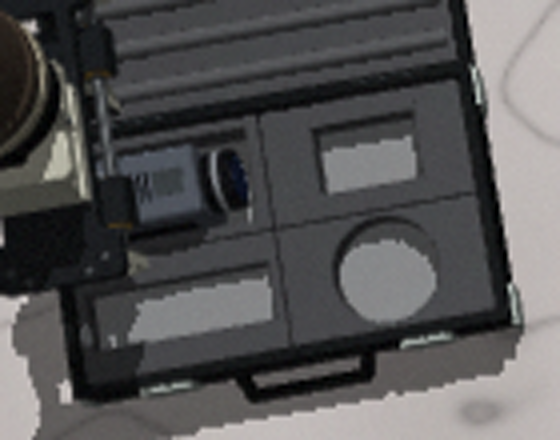

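The camcorder sits level in its pocket. Part of each pocket floor is in shadow, which may have biased the fit, so I'll check the battery pocket's corners (crop (313,130), (413,110), (325,195), (418,178)) and the lens pocket's circle against the model.

Run:
```python
from h import *
import pickle
c=pickle.load(open("cams.pkl","rb"))["top"]
f=lambda u,v:ray(((u+.5)/4-.5+85,(v+.5)/4-.5+140),c,.046)[:2]
P=np.array([f(*p) for p in[(313,130),(413,110),(418,178),(325,195)]])
print(np.round(P,4),P.mean(0),np.linalg.norm(P-np.roll(P,1,0),axis=1))
L=np.array([f(*p) for p in[(335,271),(437,271),(386,217),(386,325)]]);print(np.round(L,4),L.mean(0))
B=np.array([f(*p) for p in [(258,113),(277,227),(292,348),(465,80),(480,192),(498,310)]]);print("block lines: centre, +v end, -v end; right side",np.round(B,4))
```

```text
[[0.6129 0.267 ]
 [0.6274 0.1978]
 [0.5789 0.1929]
 [0.5668 0.257 ]] [0.59650541 0.22866989] [0.04725219 0.07068773 0.04876361 0.06518855]
[[0.5134 0.2482]
 [0.5134 0.178 ]
 [0.5513 0.2143]
 [0.4759 0.2119]] [0.51349451 0.21306496]
block lines: centre, +v end, -v end; right side [[0.625  0.3057]
 [0.5442 0.2892]
 [0.46   0.2756]
 [0.6491 0.162 ]
 [0.5691 0.1496]
 [0.4863 0.1353]]
```

>>> {"api": "carry_out", "payload": {"claw": [6,6,6,6,6,6,6,6,6,6,6,6,6,6,6,6,6,6,6,6], "delta_pos": [[0,0,-0.5],[0,0,0],[0,0,0],[0,0,0],[0,0,0],[0,0,0],[0,0,0],[0,0,0],[-2.5,2,0],[-3.5,2.8,0],[-3.5,2.8,0],[-3.5,2.8,0],[-3.5,2.8,0],[-3.5,2.8,0.5],[-3.5,2.8,0.5],[-3,2.4,0.5],[-2.5,2,0.5],[-1.6,1.3,0.5],[-0.5,0.3,0],[0,0,0]], "angular": [[0,0,0.05],[0,0,0.1],[0,0,0.11],[0,0,0.11],[0,0,0.11],[0,0,0.11],[0,0,0.11],[0,0,0.09],[0,0,0],[0,0,0],[0,0,0],[0,0,0],[0,0,0],[0,0,0],[0,0,0],[0,0,0],[0,0,0],[0,0,0],[0,0,0],[0,0,0]]}}

```text
clock: 14.15
position: [0.5975, -0.0302, 0.1165]
ee_rot: [-2.78, -1.462, 0.001]
force: [-0.8, 1.3, 0.6]
width: 0.654
gripper_force: 0.0
```

```bash
python3 plan.py .5992 -.0298 .024 -34.5
```

```text
t 14.15 pos [ 0.5975 -0.0302  0.1165] psi -34.5 j7 -0.20 F [-0.8  1.3  0.6] w 6.0 gf 0.0
 turn [-0.001  0.    -0.001] then shift cm [0.13 0.12 9.25]
```

>>> {"api": "carry_out", "payload": {"claw": [6,6,6,6,6,6,2.7,2.7,2.7,2.7,2.7,2.7], "delta_pos": [[0.1,0.1,2],[0,0,2.5],[0,0,2],[0,0,1.7],[0,0,1],[0,0,0],[0,0,0],[0,0,0],[0,0,0],[0,0,0],[0,0,0],[0,0,0]], "angular": [[0,0,0],[0,0,0],[0,0,0],[0,0,0],[0,0,0],[0,0,0],[0,0,0],[0,0,0],[0,0,0],[0,0,0],[0,0,0],[0,0,0]]}}

```text
clock: 15.35
position: [0.5998, -0.0295, 0.0253]
ee_rot: [2.779, 1.464, 0.002]
force: [-0.5, -0.6, 6.2]
width: 0.347
gripper_force: 24.9
```

```bash
python3 plan.py .5960 .2285 .130 10.4
```

```text
t 15.35 pos [ 0.5998 -0.0295  0.0253] psi -34.4 j7 -0.12 F [-0.5 -0.6  6.2] w 3.19 gf 24.9
 turn [ 0.001 -0.    -0.783] then shift cm [ 25.45   4.29 -10.47]
```

>>> {"api": "carry_out", "payload": {"claw": [2.7,2.7,2.7,2.7,2.7,2.7,2.7,2.7,2.7,2.7,2.7,2.7,2.7,2.7,2.7,2.7,2.7,2.7,2.7,2.7], "delta_pos": [[0,0,-1],[0,0,-2],[0,0,-2.5],[0,0,-2.5],[0,0,-2],[0,0,-0.5],[0,0,0],[0,0,0],[0,0,0],[1.4,0.2,0],[2.5,0.4,0],[3,0.5,0],[3,0.5,0],[3,0.5,0],[3,0.5,0],[3,0.5,0],[3,0.5,0],[2,0.4,0],[1.5,0.3,0],[0,0,0]], "angular": [[0,0,0],[0,0,-0.05],[0,0,-0.1],[0,0,-0.11],[0,0,-0.11],[0,0,-0.11],[0,0,-0.11],[0,0,-0.11],[0,0,-0.08],[0,0,0],[0,0,0],[0,0,0],[0,0,0],[0,0,0],[0,0,0],[0,0,0],[0,0,0],[0,0,0],[0,0,0],[0,0,0]]}}

```text
clock: 17.35
position: [0.5958, 0.2309, 0.1295]
ee_rot: [-2.011, -2.413, -0.0]
force: [-0.1, 0.8, -0.9]
width: 0.349
gripper_force: 24.9
```

```bash
python3 plan.py .5960 .2285 .0513 10.4
```

```text
t 17.35 pos [0.5958 0.2309 0.1295] psi 10.4 j7 0.01 F [-0.1  0.8 -0.9] w 3.2 gf 24.9
 turn [-0.    -0.001 -0.   ] then shift cm [-0.23 -0.03  7.82]
```

>>> {"api": "carry_out", "payload": {"claw": [2.7,2.7,2.7,2.7,2.7,2.7,2.7,2.7,2.7,2.7,2.7], "delta_pos": [[-0.2,0,1.5],[0,0,2],[0,0,1.5],[0,0,1],[0,0,0.8],[0,0,0.4],[0,0,0.2],[0,0,0.1],[0,0,0.1],[0,0,0.1],[0,0,0]], "angular": [[0,0,0],[0,0,0],[0,0,0],[0,0,0],[0,0,0],[0,0,0],[0,0,0],[0,0,0],[0,0,0],[0,0,0],[0,0,0]]}}

```text
clock: 18.45
position: [0.5968, 0.2263, 0.0529]
ee_rot: [2.014, 2.411, 0.0]
force: [0.1, 0.4, -0.4]
width: 0.34
gripper_force: 24.9
```

>>> {"api": "carry_out", "payload": {"claw": [2.7,2.7,2.7], "delta_pos": [[0,0,0.05],[0,0,0.05],[0,0,0]], "angular": [[0,0,0],[0,0,0],[0,0,0]]}}

```text
clock: 18.75
position: [0.5967, 0.2262, 0.0517]
ee_rot: [-2.014, -2.411, -0.0]
force: [0.1, -0.6, -1.1]
width: 0.348
gripper_force: 24.9
```

>>> {"api": "carry_out", "payload": {"claw": [2.7,2.7,2.7], "delta_pos": [[0,0,0.05],[0,0,0.05],[0,0,0]], "angular": [[0,0,0],[0,0,0],[0,0,0]]}}

```text
clock: 19.05
position: [0.5968, 0.2262, 0.0514]
ee_rot: [-2.014, -2.411, -0.001]
force: [-2.3, -0.3, 5.8]
width: 0.355
gripper_force: 24.9
```

>>> {"api": "carry_out", "payload": {"claw": [3.5,3.9,4.0,4.0,4.0,4.0,4.0,5.0,7.5], "delta_pos": [[0,0,0],[0,0,0],[0,0,0],[0,0,-0.5],[0,0,-1.5],[0,0,-2.5],[0,0,-2.5],[0,0,-1],[0,0,0]], "angular": [[0,0,0],[0,0,0],[0,0,0],[0,0,0],[0,0,0],[0,0,0],[0,0,0],[0,0,0],[0,0,0]]}}

```text
clock: 19.95
position: [0.5979, 0.2265, 0.133]
ee_rot: [2.013, 2.41, 0.005]
force: [0.3, -1.0, 0.9]
width: 0.562
gripper_force: 0.0
```

```bash
python3 plan.py .5563 -.3312 .12 -60 .5563 -.3312 .12 -79.5
```

```text
t 19.95 pos [0.5979 0.2265 0.133 ] psi 10.3 j7 0.02 F [ 0.3 -1.   0.9] w 5.16 gf 0.0
 turn [ 0.002 -0.003  1.226] then shift cm [-31.49  46.22   1.3 ]
t 19.95 pos [0.5979 0.2265 0.133 ] psi 10.3 j7 0.02 F [ 0.3 -1.   0.9] w 5.16 gf 0.0
 turn [ 0.002 -0.004  1.566] then shift cm [-14.25  54.08   1.3 ]
```

>>> {"api": "carry_out", "payload": {"claw": [7.5,7.5,7.5,7.5,7.5,7.5,7.5,7.5,7.5,7.5,7.5,7.5,7.5,7.5], "delta_pos": [[0,0,0],[0,0,0],[0,0,0],[0,0,0],[0,0,0],[0,0,0],[0,0,0],[0,0,0],[0,0,0],[0,0,0],[0,0,0],[0,0,0],[0,0,0],[0,0,0]], "angular": [[0,0,0.07],[0,0,0.12],[0,0,0.12],[0,0,0.12],[0,0,0.12],[0,0,0.12],[0,0,0.12],[0,0,0.12],[0,0,0.12],[0,0,0.12],[0,0,0.12],[0,0,0.12],[0,0,0.12],[0,0,0.06]]}}

```text
clock: 21.35
position: [0.596, 0.2261, 0.1295]
ee_rot: [3.129, 0.275, -0.003]
force: [0.4, -0.6, -0.1]
width: 0.818
gripper_force: 0.0
```

>>> {"api": "carry_out", "payload": {"claw": [7.5,7.5,7.5,7.5,7.5,7.5,7.5,7.5,7.5,7.5,7.5,7.5,7.5,7.5,7.5,7.5,7.5], "delta_pos": [[-0.5,2,0],[-0.9,3.5,0],[-1,3.8,0],[-1,3.8,0],[-1,3.8,0],[-1,3.8,0],[-1,3.8,0],[-1,3.8,0],[-1,3.8,0],[-1,3.8,0],[-1,3.8,0],[-1,3.8,0.3],[-1,3.8,0.3],[-0.9,3.3,0.3],[-0.5,2,0.2],[-0.4,1.5,0.2],[0,0,0]], "angular": [[0,0,0],[0,0,0],[0,0,0],[0,0,0],[0,0,0],[0,0,0],[0,0,0],[0,0,0],[0,0,0],[0,0,0],[0,0,0],[0,0,0],[0,0,0],[0,0,0],[0,0,0],[0,0,0],[0,0,0]]}}

```text
clock: 23.05
position: [0.5519, -0.3339, 0.1167]
ee_rot: [3.129, 0.276, -0.003]
force: [0.5, 0.5, 0.4]
width: 0.818
gripper_force: 0.0
```

```bash
python3 plan.py .5563 -.3312 .025 -79.5
```

```text
t 23.05 pos [ 0.5519 -0.3339  0.1167] psi -79.9 j7 -0.41 F [0.5 0.5 0.4] w 7.51 gf 0.0
 turn [ 0.001  0.002 -0.007] then shift cm [ 0.48 -0.19  9.17]
```

>>> {"api": "carry_out", "payload": {"claw": [7.5,7.5,7.5], "delta_pos": [[0.3,-0.1,2],[0.1,-0.1,2],[0,0,0]], "angular": [[0,0,0],[0,0,0],[0,0,0]]}}

```text
clock: 23.35
position: [0.5563, -0.3257, 0.0747]
ee_rot: [-3.125, -0.284, 0.006]
force: [-0.6, -0.2, -0.1]
width: 0.815
gripper_force: 0.0
```

```bash
python3 plan.py .5563 -.3312 .025 -79.5
```

```text
t 23.35 pos [ 0.5563 -0.3257  0.0747] psi -79.6 j7 -0.39 F [-0.6 -0.2 -0.1] w 7.48 gf 0.0
 turn [-0.004  0.004 -0.002] then shift cm [-0.1   0.54  4.97]
```

>>> {"api": "carry_out", "payload": {"claw": [7.5,7.5,7.5], "delta_pos": [[-0.1,0.4,1],[0,0,0.5],[0,0,0]], "angular": [[0,0,0],[0,0,0],[0,0,0]]}}

```text
clock: 23.65
position: [0.5567, -0.3329, 0.0624]
ee_rot: [-3.129, -0.281, 0.001]
force: [-0.5, -0.8, 0.4]
width: 0.819
gripper_force: 0.0
```

```bash
python3 plan.py .5563 -.3312 .025 -79.5
```

```text
t 23.65 pos [ 0.5567 -0.3329  0.0624] psi -79.7 j7 -0.37 F [-0.5 -0.8  0.4] w 7.52 gf 0.0
 turn [-0.     0.    -0.004] then shift cm [-0.01 -0.18  3.74]
```

>>> {"api": "carry_out", "payload": {"claw": [7.5,7.5,7.5,7.5,7.5,5.3,5.3,5.3,5.3,5.3], "delta_pos": [[0,-0.2,1],[0,0,1],[0,0,1],[0,0,0.7],[0,0,0],[0,0,0],[0,0,0],[0,0,0],[0,0,0],[0,0,0]], "angular": [[0,0,0],[0,0,0],[0,0,0],[0,0,0],[0,0,0],[0,0,0],[0,0,0],[0,0,0],[0,0,0],[0,0,0]]}}

```text
clock: 24.65
position: [0.5569, -0.3314, 0.0262]
ee_rot: [3.128, 0.282, 0.001]
force: [0.1, -1.0, 2.2]
width: 0.626
gripper_force: 25.0
```

```bash
python3 plan.py .5154 .2137 .13 -79.6
```

```text
t 24.65 pos [ 0.5569 -0.3314  0.0262] psi -79.7 j7 -0.34 F [ 0.1 -1.   2.2] w 5.74 gf 25.0
 turn [ 0.001 -0.001 -0.002] then shift cm [  5.75 -54.36 -10.38]
```

>>> {"api": "carry_out", "payload": {"claw": [5.3,5.3,5.3,5.3,5.3,5.3,5.3,5.3,5.3,5.3,5.3,5.3,5.3,5.3,5.3,5.3,5.3,5.3,5.3,5.3], "delta_pos": [[0,0,-1],[0,0,-2.5],[0,0,-3],[0,0,-2.5],[0,0,-1.4],[0.2,-2,0],[0.4,-3.5,0],[0.4,-4.2,0],[0.4,-4.2,0],[0.5,-4.2,0],[0.5,-4.2,0],[0.5,-4.2,0],[0.5,-4.2,0],[0.5,-4.2,0],[0.5,-4.2,0],[0.4,-4.2,0],[0.4,-4.2,0],[0.3,-3.5,0],[0.2,-2,0],[0,-1.4,0]], "angular": [[0,0,0],[0,0,0],[0,0,0],[0,0,0],[0,0,0],[0,0,0],[0,0,0],[0,0,0],[0,0,0],[0,0,0],[0,0,0],[0,0,0],[0,0,0],[0,0,0],[0,0,0],[0,0,0],[0,0,0],[0,0,0],[0,0,0],[0,0,0]]}}

```text
clock: 26.65
position: [0.5147, 0.2167, 0.1294]
ee_rot: [-3.128, -0.286, 0.001]
force: [0.1, -0.6, -2.4]
width: 0.627
gripper_force: 25.0
```

>>> {"api": "carry_out", "payload": {"claw": [5.3,5.3,5.3], "delta_pos": [[0,0,0.5],[0,0,0],[0,0,0]], "angular": [[0,0,0],[0,0,0],[0,0,0]]}}

```text
clock: 26.95
position: [0.5156, 0.2125, 0.1247]
ee_rot: [3.129, 0.278, -0.0]
force: [-0.3, -0.7, -1.7]
width: 0.628
gripper_force: 25.0
```

```bash
python3 plan.py .5154 .2137 .0522 -79.6
```

```text
t 26.95 pos [0.5156 0.2125 0.1247] psi -79.9 j7 -1.28 F [-0.3 -0.7 -1.7] w 5.77 gf 25.0
 turn [ 0.001  0.    -0.004] then shift cm [ 0.   -0.12  7.25]
```

>>> {"api": "carry_out", "payload": {"claw": [5.3,5.3,5.3,5.3,5.3,5.3,5.3,5.3,5.3,5.3,5.3], "delta_pos": [[0,-0.1,1.5],[0,0,2],[0,0,1.5],[0,0,0.8],[0,0,0.6],[0,0,0.3],[0,0,0.2],[0,0,0.1],[0,0,0.1],[0,0,0],[0,0,0]], "angular": [[0,0,0],[0,0,0],[0,0,0],[0,0,0],[0,0,0],[0,0,0],[0,0,0],[0,0,0],[0,0,0],[0,0,0],[0,0,0]]}}

```text
clock: 28.05
position: [0.5154, 0.2156, 0.0539]
ee_rot: [-3.129, -0.282, -0.0]
force: [-0.8, -0.2, -1.3]
width: 0.628
gripper_force: 25.0
```

>>> {"api": "carry_out", "payload": {"claw": [5.3,5.3,5.3], "delta_pos": [[0,0,0.05],[0,0,0.05],[0,0,0]], "angular": [[0,0,0],[0,0,0],[0,0,0]]}}

```text
clock: 28.35
position: [0.5153, 0.2155, 0.0527]
ee_rot: [-3.129, -0.282, 0.0]
force: [0.3, -0.7, -1.8]
width: 0.624
gripper_force: 25.0
```

>>> {"api": "carry_out", "payload": {"claw": [5.3,5.3,5.3], "delta_pos": [[0,0,0.05],[0,0,0.05],[0,0,0]], "angular": [[0,0,0],[0,0,0],[0,0,0]]}}

```text
clock: 28.65
position: [0.5154, 0.2154, 0.0521]
ee_rot: [-3.128, -0.282, -0.0]
force: [-0.8, 0.9, 4.1]
width: 0.624
gripper_force: 25.0
```

Contact at 52.1 mm, against 52.2 expected. Releasing, then the mic.

>>> {"api": "carry_out", "payload": {"claw": [6.1,6.5,6.7,6.7,6.7,6.7,6.7,6.0,5.0], "delta_pos": [[0,0,0],[0,0,0],[0,0,0],[0,0,-0.5],[0,0,-1.5],[0,0,-2.5],[0,0,-2.5],[0,0,-1],[0,0,0]], "angular": [[0,0,0],[0,0,0],[0,0,0],[0,0,0],[0,0,0],[0,0,0],[0,0,0],[0,0,0],[0,0,0]]}}

```text
clock: 29.55
position: [0.5163, 0.2158, 0.1335]
ee_rot: [-3.127, -0.282, -0.004]
force: [0.9, 0.0, -0.4]
width: 0.615
gripper_force: 0.0
```

```bash
python3 plan.py .4244 -.3309 .12 30.8; sed -i 's/^for n in seed:/for n in ["mic"]:/' m.py; python3 m.py
```

```text
t 29.55 pos [0.5163 0.2158 0.1335] psi -79.7 j7 -1.29 F [ 0.9  0.  -0.4] w 5.64 gf 0.0
 turn [-0.003 -0.002  1.213] then shift cm [42.26 35.89  1.35]
29.65
mic [ 0.4249 -0.3319 -0.0013 -1.036 ] [np.float64(0.898), np.float64(0.935)]
```

>>> {"api": "carry_out", "payload": {"claw": [5,5,5,5,5,5,5,5,5,5,5,5,5,5,5,5,5,5], "delta_pos": [[0,0,0],[0,0,0],[0,0,0],[0,0,0],[0,0,0],[0,0,0],[0,0,0],[0,0,0],[0,0,0],[0,0,0],[0,0,0],[0,0,0],[0,0,0],[0,0,0],[0,0,0],[0,0,0],[0,0,0],[0,0,0]], "angular": [[0,0,-0.06],[0,0,-0.12],[0,0,-0.12],[0,0,-0.12],[0,0,-0.12],[0,0,-0.12],[0,0,-0.12],[0,0,-0.12],[0,0,-0.12],[0,0,-0.12],[0,0,-0.12],[0,0,-0.12],[0,0,-0.12],[0,0,-0.12],[0,0,-0.12],[0,0,-0.12],[0,0,-0.07],[0,0,0]]}}

```text
clock: 31.55
position: [0.5148, 0.2151, 0.1308]
ee_rot: [-1.548, -2.732, 0.002]
force: [0.4, 0.1, -1.0]
width: 0.542
gripper_force: 0.0
```

```bash
python3 plan.py .4247 -.3315 .12 30.7
```

```text
t 31.55 pos [0.5148 0.2151 0.1308] psi 30.9 j7 0.28 F [ 0.4  0.1 -1. ] w 4.97 gf 0.0
 turn [-0.002 -0.     0.004] then shift cm [-42.4  -35.65   1.08]
```

>>> {"api": "carry_out", "payload": {"claw": [5,5,5,5,5,5,5,5,5,5,5,5,5,5,5,5,5,5,5], "delta_pos": [[-1.4,-1.2,0],[-2.5,-2.1,0],[-3,-2.5,0],[-3,-2.5,0],[-3,-2.5,0],[-3,-2.5,0],[-3,-2.5,0],[-3,-2.5,0],[-3,-2.5,0],[-3,-2.5,0],[-3,-2.5,0],[-3,-2.5,0],[-3,-2.5,0],[-2.5,-2.2,0.3],[-2,-1.7,0.5],[-1,-0.95,0.3],[0,0,0.5],[0,0,0],[0,0,0]], "angular": [[0,0,0],[0,0,0],[0,0,0],[0,0,0],[0,0,0],[0,0,0],[0,0,0],[0,0,0],[0,0,0],[0,0,0],[0,0,0],[0,0,0],[0,0,0],[0,0,0],[0,0,0],[0,0,0],[0,0,0],[0,0,0],[0,0,0]]}}

```text
clock: 33.45
position: [0.4273, -0.3296, 0.1154]
ee_rot: [-1.547, -2.733, -0.001]
force: [0.4, 0.3, -0.8]
width: 0.545
gripper_force: 0.0
```

```bash
python3 plan.py .4247 -.3315 .018 30.7
```

```text
t 33.45 pos [ 0.4273 -0.3296  0.1154] psi 31.0 j7 1.40 F [ 0.4  0.3 -0.8] w 5.0 gf 0.0
 turn [ 0.    -0.001  0.005] then shift cm [-0.03 -0.32  9.74]
```

>>> {"api": "carry_out", "payload": {"claw": [5,5,5,5,5,5,5,1.8,1.8,1.8,1.8,1.8,1.8], "delta_pos": [[0,-0.3,1.5],[0,0,2.5],[0,0,2],[0,0,1.7],[0,0,1.3],[0,0,0.7],[0,0,0],[0,0,0],[0,0,0],[0,0,0],[0,0,0],[0,0,0],[0,0,0]], "angular": [[0,0,0],[0,0,0],[0,0,0],[0,0,0],[0,0,0],[0,0,0],[0,0,0],[0,0,0],[0,0,0],[0,0,0],[0,0,0],[0,0,0],[0,0,0]]}}

```text
clock: 34.75
position: [0.4247, -0.3331, 0.0191]
ee_rot: [1.549, 2.732, 0.0]
force: [-0.4, 1.5, 5.7]
width: 0.232
gripper_force: 25.0
```

```bash
python3 plan.py .49 .3515 .13 10.4
```

```text
t 34.75 pos [ 0.4247 -0.3331  0.0191] psi 30.9 j7 1.49 F [-0.4  1.5  5.7] w 2.13 gf 25.0
 turn [0.001 0.    0.357] then shift cm [ 66.15  18.78 -11.09]
```

>>> {"api": "carry_out", "payload": {"claw": [1.8,1.8,1.8,1.8,1.8,1.8,1.8,1.8,1.8,1.8,1.8,1.8,1.8,1.8], "delta_pos": [[0,0,-1],[0,0,-2.5],[0,0,-3],[0,0,-3],[0,0,-1.6],[0,0,0],[2,0.6,0],[3.5,1,0],[3.8,1.1,0],[3.8,1.1,0],[3.8,1.1,0],[3.8,1.1,0],[3.8,1.1,0],[3.8,1.1,0]], "angular": [[0,0,0],[0,0,0.06],[0,0,0.08],[0,0,0.08],[0,0,0.08],[0,0,0.05],[0,0,0],[0,0,0],[0,0,0],[0,0,0],[0,0,0],[0,0,0],[0,0,0],[0,0,0]]}}

```text
clock: 36.15
position: [0.4515, -0.0381, 0.1302]
ee_rot: [-2.002, -2.421, -0.001]
force: [1.1, -0.9, -0.9]
width: 0.228
gripper_force: 25.0
```

>>> {"api": "carry_out", "payload": {"claw": [1.8,1.8,1.8,1.8,1.8,1.8,1.8,1.8,1.8,1.8,1.8,1.8,1.8], "delta_pos": [[3.8,1.1,0],[3.8,1.1,0],[3.8,1.1,0],[3.8,1.1,0],[3.8,1.1,0],[3.8,1.1,0],[3.8,1.1,0],[3.8,1.1,0],[3.6,1,0],[2.5,0.6,0],[1,0.3,0],[0,0,0],[0,0,0]], "angular": [[0,0,0],[0,0,0],[0,0,0],[0,0,0],[0,0,0],[0,0,0],[0,0,0],[0,0,0],[0,0,0],[0,0,0],[0,0,0],[0,0,0],[0,0,0]]}}

```text
clock: 37.45
position: [0.4866, 0.3469, 0.1298]
ee_rot: [2.003, 2.419, -0.002]
force: [0.2, 0.6, -1.4]
width: 0.231
gripper_force: 25.0
```

```bash
python3 plan.py .49 .3515 .0511 10.4
```

```text
t 37.45 pos [0.4866 0.3469 0.1298] psi 10.7 j7 -0.20 F [ 0.2  0.6 -1.4] w 2.12 gf 25.0
 turn [-0.     0.001  0.006] then shift cm [0.39 0.42 7.87]
```

>>> {"api": "carry_out", "payload": {"claw": [1.8,1.8,1.8,1.8], "delta_pos": [[0.4,0.4,1.5],[0,0,2],[0,0,0.5],[0,0,0]], "angular": [[0,0,0],[0,0,0],[0,0,0],[0,0,0]]}}

```text
clock: 37.85
position: [0.4892, 0.3521, 0.0886]
ee_rot: [-2.004, -2.42, 0.004]
force: [-0.1, -0.5, 0.0]
width: 0.233
gripper_force: 25.0
```

```bash
python3 plan.py .49 .3515 .0511 10.4
```

```text
t 37.85 pos [0.4892 0.3521 0.0886] psi 10.7 j7 -0.18 F [-0.1 -0.5  0. ] w 2.14 gf 25.0
 turn [-0.002  0.001  0.006] then shift cm [-0.07  0.07  3.75]
```

>>> {"api": "carry_out", "payload": {"claw": [1.8,1.8,1.8,1.8,1.8,1.8,1.8,1.8,1.8], "delta_pos": [[0,0.1,1],[0,0,1],[0,0,0.7],[0,0,0.4],[0,0,0.2],[0,0,0.1],[0,0,0.1],[0,0,0.05],[0,0,0]], "angular": [[0,0,0.005],[0,0,0],[0,0,0],[0,0,0],[0,0,0],[0,0,0],[0,0,0],[0,0,0],[0,0,0]]}}

```text
clock: 38.75
position: [0.4907, 0.3538, 0.0544]
ee_rot: [-2.008, -2.416, -0.0]
force: [-0.5, -0.2, -1.1]
width: 0.233
gripper_force: 25.0
```

>>> {"api": "carry_out", "payload": {"claw": [1.8,1.8,1.8], "delta_pos": [[0,0,0.05],[0,0,0.05],[0,0,0]], "angular": [[0,0,0],[0,0,0],[0,0,0]]}}

```text
clock: 39.05
position: [0.4906, 0.3537, 0.0532]
ee_rot: [-2.008, -2.416, -0.0]
force: [0.1, 0.5, -0.6]
width: 0.229
gripper_force: 25.0
```

>>> {"api": "carry_out", "payload": {"claw": [1.8,1.8,1.8,1.8], "delta_pos": [[0,0,0.05],[0,0,0.05],[0,0,0.05],[0,0,0]], "angular": [[0,0,0],[0,0,0],[0,0,0],[0,0,0]]}}

```text
clock: 39.45
position: [0.4906, 0.3537, 0.0517]
ee_rot: [-2.008, -2.416, 0.0]
force: [0.4, -0.8, -1.5]
width: 0.233
gripper_force: 25.0
```

>>> {"api": "carry_out", "payload": {"claw": [1.8,1.8,1.8], "delta_pos": [[0,0,0.05],[0,0,0.03],[0,0,0]], "angular": [[0,0,0],[0,0,0],[0,0,0]]}}

```text
clock: 39.75
position: [0.4907, 0.3537, 0.0512]
ee_rot: [-2.008, -2.416, -0.0]
force: [-0.8, -0.1, 2.8]
width: 0.229
gripper_force: 25.0
```

Contact at 51.2 mm, against 51.1 expected. Releasing, rising and moving clear.

>>> {"api": "carry_out", "payload": {"claw": [2.6,3.0,3.2,3.2,3.2,3.2,3.2,3.2,3.2,3.2,3.2,3.2,3.2,3.2,3.2,3.2], "delta_pos": [[0,0,0],[0,0,0],[0,0,0],[0,0,-0.5],[0,0,-1.5],[0,0,-2.5],[0,0,-3],[0,0,-3],[0,0,-2],[2,-1,0],[3.5,-1.5,0],[3.5,-1.5,0],[3.5,-1.5,0],[3.5,-1.5,0],[3,-1,0],[0,0,0]], "angular": [[0,0,0],[0,0,0],[0,0,0],[0,0,0],[0,0,0],[0,0,0],[0,0,0],[0,0,0],[0,0,0],[0,0,0],[0,0,0],[0,0,0],[0,0,0],[0,0,0],[0,0,0],[0,0,0]]}}

```text
clock: 41.35
position: [0.3728, 0.5311, 0.1766]
ee_rot: [-1.997, -2.422, -0.002]
force: [-0.5, 0.3, -0.2]
width: 0.349
gripper_force: 0.0
```

Run:
```python
from cell import arm
import cv2,numpy as np
a=arm.get_image("top")["frame"][140:250,85:225,::-1];b=arm.get_image("scene")["frame"][110:220,320:460,::-1]
cv2.imwrite("pics/end.png",cv2.resize(np.hstack([a,b]),(784,308),interpolation=2))
print(arm.observe()["position"])
```

```text
[0.37683374 0.52633936 0.17679534]
```

View pics/end.png

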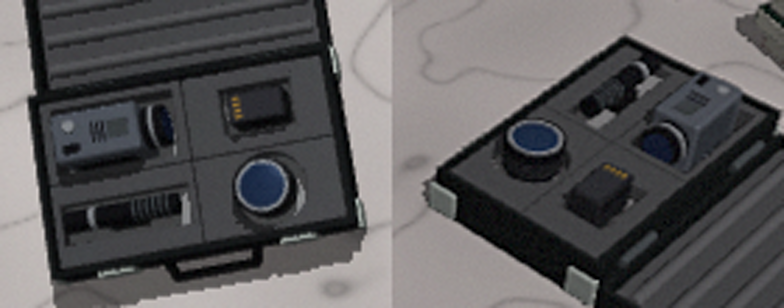

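All four are seated upright in their pockets: camcorder top left, battery top right, mic bottom left, lens bottom right. The arm is clear.

```bash
python3 -c "
from cell import arm
print(arm.sign_off())"
```

```text
the job is handed in; nothing more can be done
None
```

The camcorder, battery, wide-angle lens and mic are each set down on the floor of their own pocket, the charger, clip pot and yellow look-alike were never touched, and the job was handed in at about 41 s of the 112 s allowed.

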